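# Swap the battery pack on a bench test station

## Task

The pack on the test station has finished its test: press the station's catch pad so that the pack pops loose, slide it out of the dovetail and lay it upright, flat on the floor of the grey tray. Then take the waiting pack from the plywood board and slide it, tongue first, into the station's dovetail until it is fully home and the catch clicks up and holds it. Set the packs down without dropping them, leave the other things on the bench where they are, and let go of everything at the end.

Things in the scene. Friction and masses are not known exactly. Their poses are not given: they have to be found in the camera images.
- station: Fixed grey test station, x -115 to +160 mm, 104 mm wide; flat deck 22 mm above the bench. Origin: on the bench under the middle line; x is the slide-in direction (away from the robot, within the yaw), z up. Rear housing x 103 to 160 mm, 34 mm high; ejector tube x 79 to 112, top 58 mm. From front to rear along x: open deck, dovetail rails, ejector, catch pad.
- mouth (a point): Middle of the dovetail's mouth, on the deck (station x +20, z 22 mm), axes as the station's. Rails run from here to station x +90; outer faces y +-47, tops 14 mm over the deck; 2 mm play each side of a foot lying on the deck, less if it is held up. They stop a pack from lifting: it is clear of them when its origin is at station x below -28 mm.
- deck (a point): Middle of the open deck in front of the rails (station x -68, z 22 mm), where a pack's origin goes when it is set down to be slid in. Deck: station x -115 to +20. Guides 11 mm high on both sides flare from 33 mm (at station x +20) to 44 mm (at x -33) off the middle line.
- seat (a point): Where a latched pack's origin is (station x +45, y 0, z 22 mm), axes as the station's. Pushing a pack home takes 5 to 14 N; end stops are about 3 mm further in +x, so push on firmly to them, allowing for the arm giving way, then let go: the ejector sets it back against the catch. An unlatched pack gets pushed out by 26 mm.
- ejector (a joint): Sprung plunger that pushes on the block's front face 27 mm over the deck, m: 0 with a pack latched, 0.026 fully out, -0.004 at most. Pushes to -x with 4.5 N (at 0) to 2.9 N (out), damped: after the catch is pressed the pack moves out gently in under 0.5 s to station x +10 to +19 mm and stays there, between the rails.
- catch_pad (a point): Centre of the top of the catch's black ribbed thumb pad, 30 x 40 mm, at station x +135 mm, y 0, 44 mm above the bench when up, on the rear housing beyond the pack. Press straight down about 7 mm and hold half a second; it moves with the catch.
- catch (a joint): Travel of the sprung catch, m: 0 up (latching), 0.008 fully pressed. Frees the pack from about 0.005. Spring 1 to 2.5 N, and up to 3 N more by friction while it holds a pack. An entering pack pushes the catch's nose (under the foot) down 4.5 mm; it springs back to 0 when the pack is home.
- pack_used: Battery pack, 90 (x) x 62 (y) x 56 mm, 0.33 kg: grey dovetail foot, z 0-10, x -45 to +45, 62 wide, 50 at its top; on it a black block, 46 wide, x -45 to +31, z 10-56: grip this across y, fingertips 5 mm or more above the foot. Bare foot at +x with brass contacts is the tongue, the leading end. Origin: centre of underside, z up. Starts latched in the station; goes in the tray.
- pack_fresh: Battery pack, 90 (x) x 62 (y) x 56 mm, 0.33 kg: grey dovetail foot, z 0-10, x -45 to +45, 62 wide, 50 at its top; on it a black block, 46 wide, x -45 to +31, z 10-56: grip this across y, fingertips 5 mm or more above the foot. Bare foot at +x with brass contacts is the tongue, the leading end. Origin: centre of underside, z up. Alike; starts on the board, tongue about away from the robot.
- tray: Fixed open tray of grey plastic, 166 (x) x 126 (y) x 30 mm outside, walls and floor 4 mm (inner floor 4 to 5 mm above the bench), to the left or the right of the station. Origin: centre of its underside, z up.
- board: Fixed plywood board, 140 (x) x 110 (y) x 8 mm, on the other side of the station; the waiting pack lies on it. Origin: centre of its underside, z up.
- screwdriver: Loose screwdriver, 170 mm, lying on the bench beyond the work; to be left alone. Origin: under its middle.
- bottle: Loose white bottle, 48 mm across, 110 mm high, beyond the work; to be left alone. Origin: centre of its underside.
- parts_box: Loose open cardboard parts box, 150 x 110 x 50 mm, beyond the station; to be left alone. Origin: centre of its underside.

How it is judged:
By the outcome, as a careful person would: the job done as asked, in the order asked, and still so for the second after the job is handed in, with the robot touching nothing.
It also fails if it takes over 69 s, if anything falls off the work surface, if the arm or the gripper's body presses on something with over 40 N, if the wrist force passes 120 N, or if a joint passes its speed limit or range.

## Robot

A 6-joint arm with a two-finger parallel gripper is mounted at the origin on the work surface. World frame = base frame: x ahead of the robot, y to its left, z up, the work surface at z = 0. Lengths are in m, angles in rad, forces in N, time in s.
With the tool pointing down it reaches from about 0.375 to 0.9 m from the base axis. Payload 3.1 kg.
Tool frame: the origin (TCP) lies between the finger pads; the fingertips stand 17 mm ahead of it and the grasp point (between the pads) lies 2 mm behind it; z points along the fingers, y is the line along which they close (so a half turn about z gives the same grasp; the last joint's range is limited). The gripper opens to 85 mm and grips with 20 to 120 N. Pads are 22 mm wide; open, the fingers measure 114 mm over their backs; the gripper's body (76 mm by 85 mm) begins 54 mm behind the grasp point. The pads swing forward as they close: fully open they stand 13 mm farther back than shut.
Start: joints at [-1.444, 0.527, 1.433, -0, 1.181, -0.178], TCP at [0.188, -0.596, 0.248] pointing down, gripper open.
Joint ranges: [-3.08, 3.08], [-0.75, 2.2], [0.22, 2.44], [-1.43, 4.57], [0, 2.65], [-2.85, 2.85]. Speed limits (rad/s): [2.79, 2.79, 3.14, 3.14, 3.14, 3.14].

## Interface

Orientations are given as a unit quaternion [x, y, z, w].
In Python, from station import sense, vision, order gives the robot as it stands.
- The arm moves only by the shell command python3 -m crank 'ROWS' [OPENING] [FORCE]. ROWS is JSON, a list of rows, each an object with "dp": the shift along the world's x, y, z in units of 30 mm (1.0 is 30 mm), a list of three; "angular": the turn, a rotation vector about the world's x, y, z in degrees, a list of three. In form: [{"dp": [dx, dy, dz], "angular": [ax, ay, az]}, ...]. A call has 1 to 20 rows; each row shifts and turns the commanded pose from where the row before left it; what a row does not reach is not made up. A row lasts 1/10 s, in which the tool goes at most 50 mm and 8.59 degrees, less where a joint would pass 70% of its speed; a pose out of reach is approached as far as the arm can. A call is refused whole if a number of a shift passes 1 or a number of a turn 8.59, either way. A call with a gripper value outside its range is refused whole. OPENING is the closure, from 0 (fully open) to 1 (shut), set as the call begins (- or left out, the last holds). The fingers move at their own pace and stop on an object; FORCE is the grip in N (left out, the last holds). Time passes only in rows, so rows that do not move let the fingers close. It gives the time, the measured TCP pose, the force, the opening and the grip force at its end, in the units of the state.
- sense(): the state, without advancing time (a new reading comes with each control period).
- vision.snapshot(name): name is "scene" or "side" or "wrist"; returns a dict with "image" (420x560x3 uint8, blue, green, red), "range_z" (420x560 float32, m along the optical axis (not along the pixel's ray), 0 where there is no reading), "mtx" (3x3 intrinsics, pixels), "dist" ([k1, k2, p1, p2, k3] as OpenCV has them; the pictures are not rectified), "pose" (4x4, takes a point from camera to world coordinates); the wrist camera has in their place "mount" (4x4, takes a point from camera to tool coordinates, whose origin is the TCP and whose axes are the flange's). Camera axes: x right, y down, z forward; pixel columns grow to the right and rows downward; lengths in m; the calibration is good to about 2 mm. A picture is of the moment at which its call begins: read the wrist's pose just before it.
- order.sign_off(): hands the job in; it is judged then, once.
The state is a dict: "t": time; "q": joint angles; "qd": joint speeds; "tau": joint torques, N m; "tcp_pos": TCP position; "tool_rot": TCP orientation; "force": force on the tool from outside, world axes, zero at the start; "ft_torque": the same for the moment, N m; "finger_gap": opening from 0.0 (shut) to 1.0 (fully open); "gripper_force": force on a finger pad.
Only numpy, scipy, OpenCV 4.12 (cv2) and the standard library are available. Lean on these libraries where they do the work, as an engineer would, in place of code of your own. Each camera call takes 0.05 s, during which the arm holds its last target. There are 200 camera calls.

## Working session

There is one attempt and no reset: what is moved stays moved. The work goes in short steps, Python scripts to look and compute and a shell command to move; the robot and the scene stay as the last step left them, time stands still between calls to the robot, and variables do not carry over. Pictures are saved under pics/ and viewed, at most 10 in all, crops included, and the job is handed in when it is done.

```bash
mkdir -p pics; ls; python3 - <<'E'
from station import sense,vision
import cv2,numpy as np
s=sense();print({k:np.round(v,3).tolist() for k,v in s.items()})
a=[]
for n in("scene","side"):
    d=vision.snapshot(n);cv2.imwrite(f"pics/{n}0.png",d["image"]);np.savez(f"pics/{n}0.npz",**d)
    print(n,d["mtx"].round(1).tolist(),d["dist"],d["pose"].round(3).tolist())
E
```

```text
pics
{'t': 0.0, 'q': [-1.444, 0.528, 1.434, -0.0, 1.181, -0.179], 'qd': [0.001, 0.001, -0.002, -0.001, -0.001, 0.0], 'tau': [0.0, -44.235, -17.803, -0.0, 0.008, -0.0], 'tcp_pos': [0.188, -0.595, 0.247], 'tool_rot': [0.988, 0.152, 0.0, -0.001], 'force': [0.024, -0.446, 0.211], 'ft_torque': [-0.047, 0.032, 0.001], 'gripper_force': 0.0, 'finger_gap': 1.001}
scene [[475.0, 0.0, 273.5], [0.0, 475.0, 207.2], [0.0, 0.0, 1.0]] [-0.12717094  0.          0.          0.          0.        ] [[0.842, 0.437, -0.318, 0.971], [0.54, -0.683, 0.492, -0.53], [-0.002, -0.585, -0.811, 0.967], [0.0, 0.0, 0.0, 1.0]]
side [[443.4, 0.0, 286.7], [0.0, 443.4, 211.8], [0.0, 0.0, 1.0]] [-0.01876444  0.          0.          0.          0.        ] [[-0.838, -0.377, 0.394, 0.262], [-0.545, 0.58, -0.605, 0.599], [-0.0, -0.722, -0.692, 0.742], [0.0, 0.0, 0.0, 1.0]]
```

View pics/scene0.png

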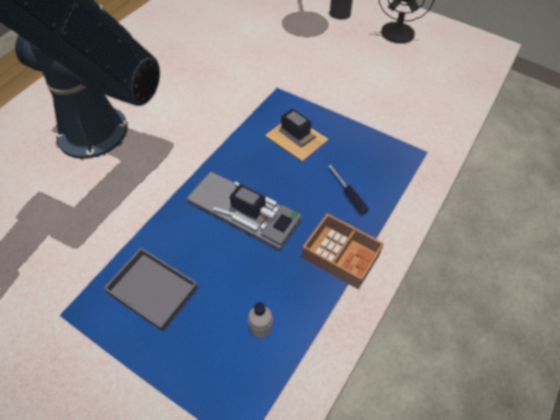

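View pics/side0.png

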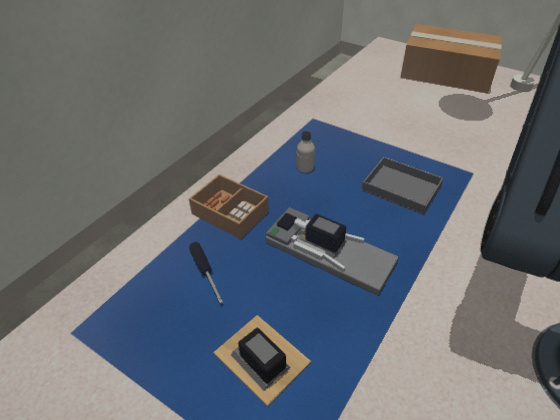

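The scene view shows the tray at (150,288), the station at about (245,208) with its pad at (285,222), and the board with the fresh pack at (296,128). The side view agrees: tray (402,185), pad (288,222), used pack (325,232), fresh pack (262,353). The tray is on -y and the board on +y.

```bash
cat > h.py <<'E'
import numpy as np,cv2
from scipy.spatial.transform import Rotation as R
def cloud(d,T=None):
    T=d["pose"] if T is None else T
    z=d["range_z"];v,u=np.indices(z.shape)
    p=cv2.undistortPoints(np.stack([u,v],-1).reshape(-1,1,2).astype(np.float64),d["mtx"],d["dist"]).reshape(-1,2)
    z=z.reshape(-1);P=np.c_[p*z[:,None],z]@T[:3,:3].T+T[:3,3];P[z<=0]=np.nan
    return P,d["image"].reshape(-1,3).astype(int)
def wrist():
    from station import sense,vision
    s=sense();d=vision.snapshot("wrist");T=np.eye(4)
    T[:3,:3]=R.from_quat(s["tool_rot"]).as_matrix();T[:3,3]=s["tcp_pos"]
    return d,T@d["mount"]
def rect(P):
    r=cv2.minAreaRect((P[:,:2]*1000).astype(np.float32));b=cv2.boxPoints(r)
    e=[b[1]-b[0],b[2]-b[1]];e=max(e,key=np.linalg.norm);a=np.degrees(np.arctan2(e[1],e[0]));a=(a+90)%180-90
    return np.round(r[0],1),np.round(sorted(r[1]),1),round(float(a),2),len(P)
def box(P,c,r): return (np.abs(P[:,0]-c[0])<r)&(np.abs(P[:,1]-c[1])<r)
E
python3 - <<'E'
from h import *
Ps=[];Cs=[]
for n in("scene","side"):
    d=dict(np.load(f"pics/{n}0.npz"));P,C=cloud(d)
    at=lambda u,v:P[v*560+u].round(3)
    if n=="scene":print([at(*x) for x in((150,288),(245,208),(285,222),(296,120),(260,320),(340,250),(350,190))])
    else:print([at(*x) for x in((402,185),(288,222),(325,225),(262,345))])
    b=at(*((296,120) if n=="scene" else (262,345)));u=at(*((248,196) if n=="scene" else (325,222)));t=at(*((150,288) if n=="scene" else (402,185)))
    h=P[:,2]
    print(n,"fresh",rect(P[box(P,b,.07)&(h>.058)&(h<.07)]),"used",rect(P[box(P,u,.07)&(h>.072)&(h<.085)]))
    or_=(C[:,2]-C[:,0]>60)
    print(" board",rect(P[box(P,b,.12)&or_&(h<.02)]))
    print(" tray",rect(P[box(P,t,.12)&(h>.022)&(h<.04)]), "floor",np.nanmedian(h[box(P,t,.03)]))
    s=box(P,u,.22)&(h>.017)&(h<.03);print(" station",rect(P[s]))
    pad=box(P,at(*((285,222) if n=="scene" else (288,222))),.03)&(C.max(1)<60)&(h>.035);print(" pad",rect(P[pad]),np.nanmedian(h[pad]))
E
```

```text
[array([ 0.48 , -0.284,  0.003]), array([ 0.56 , -0.017,  0.058]), array([0.654, 0.01 , 0.041]), array([0.512, 0.296, 0.065]), array([ 0.75 , -0.238,  0.08 ]), array([0.8  , 0.013, 0.04 ]), array([0.736, 0.189, 0.027])]
scene fresh (array([508.3, 303.1]), array([50.5, 77.5]), -14.48, 350) used (array([552.7,   3.2]), array([46.6, 76.8]), 2.06, 499)
 board (array([518.9, 290. ]), array([108.6, 139.3]), -9.36, 688)
 tray (array([ 488.8, -286.2]), array([128.4, 168.5]), 0.41, 645) floor 0.0032463260052763565
 station (array([586.7,  85.5]), array([268.5, 379.9]), 1.2, 2106)
 pad (array([650.8,   3.8]), array([26.3, 37. ]), -87.31, 150) 0.043204094337994436
[array([ 0.489, -0.293,  0.003]), array([0.64 , 0.014, 0.043]), array([0.552, 0.007, 0.076]), array([0.506, 0.301, 0.064])]
side fresh (array([504.1, 306.6]), array([45.6, 76.6]), -14.13, 1136) used (array([550.1,   7.2]), array([48.3, 75.6]), 1.71, 588)
 board (array([514.7, 294.2]), array([108.9, 138.2]), -10.82, 2064)
 tray (array([ 487. , -283.5]), array([130.5, 167.1]), 0.04, 551) floor 0.0037141524946548987
 station (array([585.6,  -1.7]), array([378.2, 434.3]), 89.99, 3188)
 pad (array([646. ,  10.5]), array([29.1, 39.2]), 89.01, 187) 0.042992819035930774
```

```bash
python3 -m crank '[{"dp":[0.72,1,0],"angular":[0,0,-0.8]},{"dp":[0.72,1,0],"angular":[0,0,-0.8]},{"dp":[0.72,1,0],"angular":[0,0,-0.8]},{"dp":[0.72,1,0],"angular":[0,0,-0.8]},{"dp":[0.72,1,0],"angular":[0,0,-0.8]},{"dp":[0.72,1,0],"angular":[0,0,-0.8]},{"dp":[0.72,1,0],"angular":[0,0,-0.8]},{"dp":[0.72,1,0],"angular":[0,0,-0.8]},{"dp":[0.72,1,0],"angular":[0,0,-0.8]},{"dp":[0.72,1,0],"angular":[0,0,-0.8]},{"dp":[0.72,1,0],"angular":[0,0,-0.8]},{"dp":[0.72,1,0],"angular":[0,0,-0.8]},{"dp":[0.72,1,0],"angular":[0,0,-0.8]},{"dp":[0.72,1,0],"angular":[0,0,-0.8]},{"dp":[0.72,1,0],"angular":[0,0,-0.8]},{"dp":[0.72,1,0],"angular":[0,0,-0.8]},{"dp":[0.72,1,0],"angular":[0,0,-0.8]},{"dp":[0.72,1,0],"angular":[0,0,-0.8]},{"dp":[0.72,1,0],"angular":[0,0,-0.8]},{"dp":[0,0,0],"angular":[0,0,0]}]' 1 40
python3 - <<'E'
from h import *
d,T=wrist();np.savez("pics/w1.npz",T=T,**d);cv2.imwrite("pics/w1.png",d["image"]);print(d["mount"].round(3).tolist())
E
```

```text
t: 2.1
tcp_pos: [0.5999, -0.0225, 0.2479]
tool_rot: [1.0, 0.022, 0.001, -0.001]
force: [-0.2, -1.1, 0.0]
finger_gap: -0.002
gripper_force: 0.0
[[0.0, -0.957, -0.291, 0.073], [1.0, 0.001, -0.002, 0.001], [0.002, -0.291, 0.957, -0.126], [0.0, 0.0, 0.0, 1.0]]
```

View pics/w1.png

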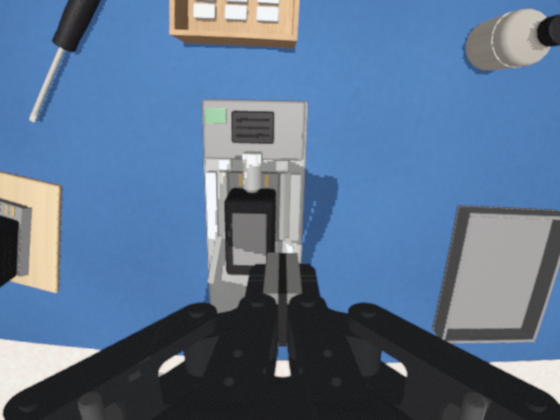

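The wrist view shows the whole station: pad at (253,127), ejector at (253,170), used pack (250,230), with the parts box and bottle well clear.

```bash
python3 - <<'E'
from h import *
d=dict(np.load("pics/w1.npz"));P,C=cloud(d,d["T"]);h=P[:,2]
at=lambda u,v:P[v*560+u]
m=box(P,at(253,127),.03)&(C.max(1)<70)&(h>.036);print("pad",rect(P[m]),np.nanmedian(h[m]))
u=at(250,215);m=box(P,u,.06)&(h>.07)&(h<.084)&(P[:,0]>.51);print("block",rect(P[m]),np.nanmedian(h[m]))
hs=at(285,127);m=box(P,hs,.09)&(P[:,0]>.622)&(h>.027)&(h<.05);print("housing",rect(P[m]),np.nanmedian(h[m]))
for x in np.arange(.50,.66,.02):
    m=(np.abs(P[:,0]-x)<.004)&(np.abs(P[:,1])<.075)&(h>.014)&(h<.06); print(round(x,2),P[m,1].min().round(4),P[m,1].max().round(4),end=' ; ')
E
```

```text
pad (array([639.2,   5. ]), array([32.9, 50. ]), 12.16, 552) 0.04629717249127474
block (array([551.4,   5.1]), array([46.3, 74.8]), 0.97, 3552) 0.07867298691072522
housing (array([675.9,  11.1]), array([101.4, 116.6]), 5.34, 6005) 0.035128524196714805
0.5 -0.048 0.0552 ; 0.52 -0.0469 0.0562 ; 0.54 -0.0469 0.057 ; 0.56 -0.0466 0.0562 ; 0.58 -0.0466 0.0571 ; 0.6 -0.0462 0.0579 ; 0.62 -0.0452 0.0588 ; 0.64 -0.0449 0.0594 ; 0.66 -0.0436 0.059 ;
```

```bash
python3 -m crank '[{"dp":[0.8,0.5,-0.5],"angular":[0,0,-0.9]},{"dp":[0.8,0.5,-1],"angular":[0,0,0]},{"dp":[0,0,-1],"angular":[0,0,0]},{"dp":[0,0,-1],"angular":[0,0,0]},{"dp":[0,0,-1],"angular":[0,0,0]},{"dp":[0,0,-1],"angular":[0,0,0]},{"dp":[0,0,-0.3],"angular":[0,0,0]},{"dp":[0,0,0],"angular":[0,0,0]},{"dp":[0,0,0],"angular":[0,0,0]}]'
```

```text
t: 3.05
tcp_pos: [0.6466, 0.0031, 0.0754]
tool_rot: [1.0, 0.012, 0.001, 0.0]
force: [0.1, 0.5, 0.3]
finger_gap: 0.001
gripper_force: 0.0
```

```bash
python3 -m crank '[{"dp":[0.05,0.1,-0.3],"angular":[0,0,0]},{"dp":[0,0,-0.2],"angular":[0,0,0]},{"dp":[0,0,0],"angular":[0,0,0]}]'
python3 -m crank '[{"dp":[0,0,-0.1],"angular":[0,0,0]},{"dp":[0,0,0],"angular":[0,0,0]}]'
```

```text
t: 3.35
tcp_pos: [0.6479, 0.007, 0.0594]
tool_rot: [1.0, 0.012, 0.0, 0.0]
force: [-0.4, 1.0, -0.4]
finger_gap: -0.004
gripper_force: 0.0
t: 3.55
tcp_pos: [0.6477, 0.007, 0.0564]
tool_rot: [1.0, 0.012, 0.0, -0.0]
force: [0.5, 0.9, 1.0]
finger_gap: -0.004
gripper_force: 0.7
```

```bash
python3 -m crank '[{"dp":[0,0,-0.05],"angular":[0,0,0]},{"dp":[0,0,-0.07],"angular":[0,0,0]},{"dp":[0,0,0],"angular":[0,0,0]},{"dp":[0,0,0],"angular":[0,0,0]},{"dp":[0,0,0],"angular":[0,0,0]}]'
python3 - <<'E'
from h import *
from station import vision
P,C=cloud(vision.snapshot("side"));h=P[:,2]
m=box(P,(.545,.006),.07)&(h>.072)&(h<.085)&(P[:,0]<.6);print(rect(P[m]))
E
```

```text
t: 4.05
tcp_pos: [0.6477, 0.0069, 0.053]
tool_rot: [1.0, 0.012, 0.0, -0.0]
force: [0.0, 0.8, 4.1]
finger_gap: 0.0
gripper_force: 2.1
(array([524.3,   7. ]), array([47.1, 76.2]), 0.71, 612)
```

```bash
python3 -m crank '[{"dp":[0,0,1],"angular":[0,0,0]},{"dp":[0,0,1],"angular":[0,0,0]},{"dp":[0,0,1],"angular":[0,0,0]},{"dp":[-1,-0.03,0],"angular":[0,0,0.2]},{"dp":[-1,-0.02,0],"angular":[0,0,0]},{"dp":[-1,-0.02,0],"angular":[0,0,0]},{"dp":[-1,0,0],"angular":[0,0,0]},{"dp":[-0.1,0,-0.6],"angular":[0,0,0]},{"dp":[0,0,0],"angular":[0,0,0]},{"dp":[0,0,0],"angular":[0,0,0]}]' 0
python3 - <<'E'
from h import *
d,T=wrist();np.savez("pics/w2.npz",T=T,**d);cv2.imwrite("pics/w2.png",d["image"])
P,C=cloud(d,T);h=P[:,2]
m=box(P,(.525,.004),.06)&(h>.072)&(h<.085);print(rect(P[m]),np.nanmedian(h[m]))
E
```

```text
t: 5.1
tcp_pos: [0.5247, 0.0045, 0.1244]
tool_rot: [1.0, 0.014, -0.0, 0.0]
force: [0.2, 0.4, 1.0]
finger_gap: 1.002
gripper_force: 0.0
(array([525.6,   4.3]), array([46.2, 75.3]), 1.16, 11095) 0.07869949105481314
```

View pics/w2.png

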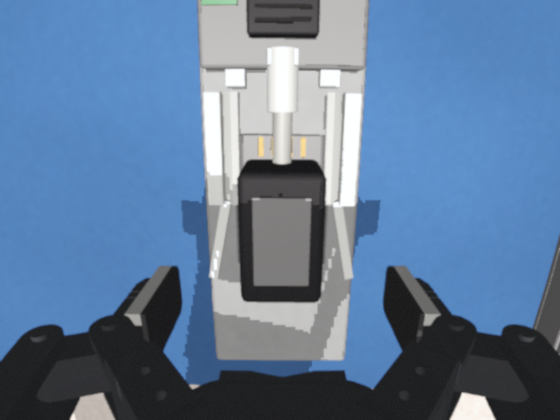

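The pack at (282,235) has popped out about 26 mm and is centred between the open fingers.

```bash
python3 -m crank '[{"dp":[0,0,-0.8],"angular":[0,0,0]},{"dp":[0,0,-0.8],"angular":[0,0,0]},{"dp":[0,0,-0.6],"angular":[0,0,0]},{"dp":[0,0,0],"angular":[0,0,0]}]' 0
python3 -m crank '[{"dp":[0,0,0],"angular":[0,0,0]},{"dp":[0,0,0],"angular":[0,0,0]},{"dp":[0,0,0],"angular":[0,0,0]},{"dp":[0,0,0],"angular":[0,0,0]},{"dp":[0,0,0],"angular":[0,0,0]},{"dp":[0,0,0],"angular":[0,0,0]}]' 1 50
```

```text
t: 5.55
tcp_pos: [0.5242, 0.0048, 0.0571]
tool_rot: [1.0, 0.014, -0.002, -0.0]
force: [-0.6, 0.6, 0.6]
finger_gap: 0.999
gripper_force: 0.0
t: 6.15
tcp_pos: [0.5255, 0.0046, 0.06]
tool_rot: [1.0, 0.014, 0.001, 0.0]
force: [1.0, 1.0, 6.2]
finger_gap: 0.53
gripper_force: 53.1
```

```bash
python3 -m crank '[{"dp":[-0.15,0,0.05],"angular":[0,0,0]},{"dp":[-0.3,-0.01,0],"angular":[0,0,0]},{"dp":[-0.3,-0.01,0],"angular":[0,0,0]},{"dp":[-0.3,-0.01,0],"angular":[0,0,0]},{"dp":[-0.3,-0.01,0],"angular":[0,0,0]},{"dp":[-0.3,-0.01,0],"angular":[0,0,0]},{"dp":[-0.3,-0.01,0],"angular":[0,0,0]},{"dp":[-0.2,0,0],"angular":[0,0,0]},{"dp":[0,0,0],"angular":[0,0,0]}]'
```

```text
t: 7.05
tcp_pos: [0.4582, 0.0032, 0.0602]
tool_rot: [1.0, 0.014, -0.001, -0.0]
force: [-0.2, 0.7, -1.7]
finger_gap: 0.534
gripper_force: 52.7
```

```bash
python3 -m crank '[{"dp":[0,0,0.4],"angular":[0,0,0]},{"dp":[0,0,0.8],"angular":[0,0,0]},{"dp":[0,0,0.8],"angular":[0,0,0]},{"dp":[0.08,-0.96,0],"angular":[0,0,-0.14]},{"dp":[0.08,-0.96,0],"angular":[0,0,-0.14]},{"dp":[0.08,-0.96,0],"angular":[0,0,-0.14]},{"dp":[0.08,-0.96,0],"angular":[0,0,-0.14]},{"dp":[0.08,-0.96,0],"angular":[0,0,-0.14]},{"dp":[0.08,-0.96,0],"angular":[0,0,-0.14]},{"dp":[0.08,-0.96,0],"angular":[0,0,-0.14]},{"dp":[0.08,-0.96,0],"angular":[0,0,-0.14]},{"dp":[0.08,-0.96,0],"angular":[0,0,-0.14]},{"dp":[0.08,-0.96,0],"angular":[0,0,-0.14]},{"dp":[0,0,0],"angular":[0,0,0]},{"dp":[0,0,0],"angular":[0,0,0]},{"dp":[0,0,-0.8],"angular":[0,0,0]},{"dp":[0,0,-0.8],"angular":[0,0,0]},{"dp":[0,0,-0.5],"angular":[0,0,0]},{"dp":[0,0,0],"angular":[0,0,0]},{"dp":[0,0,0],"angular":[0,0,0]}]'
python3 - <<'E'
from station import vision
import cv2
cv2.imwrite("pics/s3.png",vision.snapshot("scene")["image"])
E
```

```text
t: 9.05
tcp_pos: [0.4837, -0.2839, 0.0571]
tool_rot: [1.0, 0.002, -0.001, -0.001]
force: [0.1, 0.3, -2.3]
finger_gap: 0.529
gripper_force: 52.3
```

View pics/s3.png

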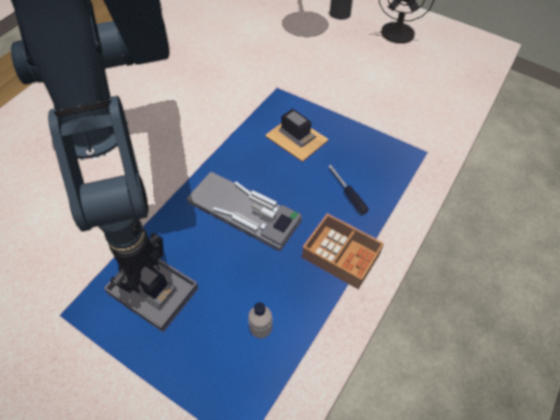

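The used pack is over the tray at (155,285), held clear of the walls, and the station is empty.

```bash
python3 -m crank '[{"dp":[0,0,-0.2],"angular":[0,0,0]},{"dp":[0,0,-0.13],"angular":[0,0,0]},{"dp":[0,0,0],"angular":[0,0,0]},{"dp":[0,0,0],"angular":[0,0,0]}]'
python3 -m crank '[{"dp":[0,0,-0.08],"angular":[0,0,0]},{"dp":[0,0,0],"angular":[0,0,0]}]'
```

```text
t: 9.5
tcp_pos: [0.484, -0.2851, 0.0474]
tool_rot: [1.0, 0.001, 0.0, -0.0]
force: [-0.1, -0.3, -4.3]
finger_gap: 0.534
gripper_force: 52.4
t: 9.7
tcp_pos: [0.4839, -0.285, 0.0448]
tool_rot: [1.0, 0.001, -0.0, -0.0]
force: [-1.3, -0.3, -3.0]
finger_gap: 0.531
gripper_force: 52.4
```

```bash
python3 -m crank '[{"dp":[0,0,-0.05],"angular":[0,0,0]},{"dp":[0,0,0],"angular":[0,0,0]},{"dp":[0,0,0],"angular":[0,0,0]}]'
python3 -m crank '[{"dp":[0,0,-0.04],"angular":[0,0,0]},{"dp":[0,0,0],"angular":[0,0,0]},{"dp":[0,0,0],"angular":[0,0,0]}]'
```

```text
t: 10.0
tcp_pos: [0.484, -0.2851, 0.0434]
tool_rot: [1.0, 0.001, -0.0, -0.0]
force: [-0.8, -0.9, -3.8]
finger_gap: 0.533
gripper_force: 52.4
t: 10.3
tcp_pos: [0.484, -0.285, 0.0422]
tool_rot: [1.0, 0.001, -0.0, -0.0]
force: [-0.5, 0.1, -3.8]
finger_gap: 0.527
gripper_force: 52.6
```

```bash
python3 -m crank '[{"dp":[0,0,-0.04],"angular":[0,0,0]},{"dp":[0,0,0],"angular":[0,0,0]},{"dp":[0,0,0],"angular":[0,0,0]}]'
python3 -m crank '[{"dp":[0,0,-0.04],"angular":[0,0,0]},{"dp":[0,0,0],"angular":[0,0,0]},{"dp":[0,0,0],"angular":[0,0,0]}]'
```

```text
t: 10.6
tcp_pos: [0.4839, -0.2851, 0.042]
tool_rot: [1.0, 0.001, 0.0, 0.0]
force: [-0.8, 0.9, 6.3]
finger_gap: 0.534
gripper_force: 53.4
t: 10.9
tcp_pos: [0.4839, -0.2851, 0.042]
tool_rot: [1.0, 0.001, 0.0, 0.0]
force: [-4.3, 1.5, 14.3]
finger_gap: 0.53
gripper_force: 54.6
```

```bash
python3 -m crank '[{"dp":[0,0,0.05],"angular":[0,0,0]},{"dp":[0,0,0],"angular":[0,0,0]}]'
python3 -m crank '[{"dp":[0,0,0],"angular":[0,0,0]},{"dp":[0,0,0],"angular":[0,0,0]},{"dp":[0,0,0],"angular":[0,0,0]},{"dp":[0,0,0.4],"angular":[0,0,0]},{"dp":[0,0,0.8],"angular":[0,0,0]},{"dp":[0,0,1],"angular":[0,0,0]},{"dp":[0,0,1],"angular":[0,0,0]},{"dp":[0,0,1],"angular":[0,0,0]},{"dp":[0,0,0],"angular":[0,0,0]}]' 0.25
python3 - <<'E'
from h import *
d,T=wrist();cv2.imwrite("pics/w4.png",d["image"])
P,C=cloud(d,T);h=P[:,2]
m=box(P,(.484,-.285),.06)&(h>.052)&(h<.068);print(rect(P[m]),np.nanpercentile(h[m],[5,50,95]))
E
```

```text
t: 11.1
tcp_pos: [0.4842, -0.2852, 0.042]
tool_rot: [1.0, 0.001, 0.0, 0.0]
force: [-2.4, 1.2, 6.0]
finger_gap: 0.534
gripper_force: 53.7
t: 12.0
tcp_pos: [0.4863, -0.2869, 0.1722]
tool_rot: [1.0, 0.002, 0.004, 0.003]
force: [1.7, -0.4, 0.4]
finger_gap: 0.748
gripper_force: 0.0
(array([ 484.3, -286. ]), array([46.2, 75.5]), -0.05, 6445) [0.05842514 0.06065075 0.06186483]
```

View pics/w4.png

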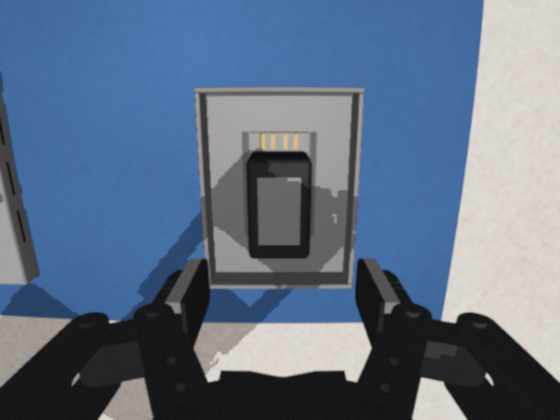

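The used pack lies flat and upright in the tray, at (280,200) in the image. Next is the fresh pack.

```bash
python3 -m crank '[{"dp":[0.03,0.98,0],"angular":[0,0,-0.76]},{"dp":[0.03,0.98,0],"angular":[0,0,-0.76]},{"dp":[0.03,0.98,0],"angular":[0,0,-0.76]},{"dp":[0.03,0.98,0],"angular":[0,0,-0.76]},{"dp":[0.03,0.98,0],"angular":[0,0,-0.76]},{"dp":[0.03,0.98,0],"angular":[0,0,-0.76]},{"dp":[0.03,0.98,0],"angular":[0,0,-0.76]},{"dp":[0.03,0.98,0],"angular":[0,0,-0.76]},{"dp":[0.03,0.98,0],"angular":[0,0,-0.76]},{"dp":[0.03,0.98,0],"angular":[0,0,-0.76]},{"dp":[0.03,0.98,0],"angular":[0,0,-0.76]},{"dp":[0.03,0.98,0],"angular":[0,0,-0.76]},{"dp":[0.03,0.98,0],"angular":[0,0,-0.76]},{"dp":[0.03,0.98,0],"angular":[0,0,-0.76]},{"dp":[0.03,0.98,0],"angular":[0,0,-0.76]},{"dp":[0.03,0.98,0],"angular":[0,0,-0.76]},{"dp":[0.03,0.98,0],"angular":[0,0,-0.76]},{"dp":[0.03,0.98,0],"angular":[0,0,-0.76]},{"dp":[0.03,0.98,0],"angular":[0,0,-0.76]},{"dp":[0.03,0.98,0],"angular":[0,0,0]}]' 0
python3 -m crank '[{"dp":[0,0,-0.5],"angular":[0,0,0]},{"dp":[0,0,-0.5],"angular":[0,0,0]},{"dp":[0,0,0],"angular":[0,0,0]},{"dp":[0,0,0],"angular":[0,0,0]}]'
python3 - <<'E'
from h import *
d,T=wrist();cv2.imwrite("pics/w5.png",d["image"])
P,C=cloud(d,T);h=P[:,2]
m=box(P,(.506,.305),.06)&(h>.056)&(h<.072);print(rect(P[m]),np.nanpercentile(h[m],[5,50,95]))
E
```

```text
t: 14.05
tcp_pos: [0.501, 0.3038, 0.166]
tool_rot: [0.992, -0.124, -0.001, 0.001]
force: [-0.2, 0.2, 0.8]
finger_gap: 1.002
gripper_force: 0.0
t: 14.45
tcp_pos: [0.5013, 0.3026, 0.1364]
tool_rot: [0.992, -0.124, -0.001, 0.001]
force: [0.3, 0.7, 0.1]
finger_gap: 0.997
gripper_force: 0.0
(array([505.4, 303.6]), array([46.3, 75.6]), -13.88, 8986) [0.06247594 0.0647317  0.06592137]
```

View pics/w5.png

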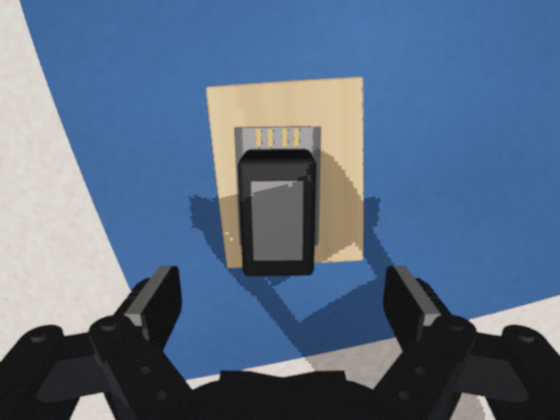

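The fresh pack at (277,210) lies tongue away from the robot, nearly aligned with the tool.

```bash
python3 -m crank '[{"dp":[0.14,0.03,-0.8],"angular":[0,0,0.3]},{"dp":[0,0,-0.9],"angular":[0,0,0]},{"dp":[0,0,-0.9],"angular":[0,0,0]},{"dp":[0,0,-0.43],"angular":[0,0,0]},{"dp":[0,0,0],"angular":[0,0,0]},{"dp":[0,0,0],"angular":[0,0,0]}]' 0
python3 -m crank '[{"dp":[0,0,0],"angular":[0,0,0]},{"dp":[0,0,0],"angular":[0,0,0]},{"dp":[0,0,0],"angular":[0,0,0]},{"dp":[0,0,0],"angular":[0,0,0]},{"dp":[0,0,0],"angular":[0,0,0]},{"dp":[0,0,0],"angular":[0,0,0]}]' 1 60
```

```text
t: 15.1
tcp_pos: [0.5069, 0.304, 0.0472]
tool_rot: [0.993, -0.122, 0.001, -0.0]
force: [-0.3, 0.0, -0.6]
finger_gap: 1.003
gripper_force: 0.0
t: 15.7
tcp_pos: [0.507, 0.3043, 0.0477]
tool_rot: [0.993, -0.122, 0.001, -0.001]
force: [0.2, 0.5, 6.4]
finger_gap: 0.529
gripper_force: 63.2
```

```bash
python3 -m crank '[{"dp":[0,0,0.4],"angular":[0,0,0]},{"dp":[0,0,0.8],"angular":[0,0,0]},{"dp":[0,0,0.8],"angular":[0,0,0]},{"dp":[-0.2,-0.917,0],"angular":[0,0,1.42]},{"dp":[-0.2,-0.917,0],"angular":[0,0,1.42]},{"dp":[-0.2,-0.917,0],"angular":[0,0,1.42]},{"dp":[-0.2,-0.917,0],"angular":[0,0,1.42]},{"dp":[-0.2,-0.917,0],"angular":[0,0,1.42]},{"dp":[-0.2,-0.917,0],"angular":[0,0,1.42]},{"dp":[-0.2,-0.917,0],"angular":[0,0,1.42]},{"dp":[-0.2,-0.917,0],"angular":[0,0,1.42]},{"dp":[-0.2,-0.917,0],"angular":[0,0,1.42]},{"dp":[-0.2,-0.917,0],"angular":[0,0,1.42]},{"dp":[-0.23,-0.917,0],"angular":[0,0,1.42]},{"dp":[0,0,-0.4],"angular":[0,0,0]},{"dp":[0,0,-0.4],"angular":[0,0,0]},{"dp":[0,0,0],"angular":[0,0,0]},{"dp":[0,0,0],"angular":[0,0,0]}]'
python3 - <<'E'
from h import *
d,T=wrist();cv2.imwrite("pics/w6.png",d["image"]);P,C=cloud(d,T);h=P[:,2]
for x in np.arange(.55,.66,.02):
    m=(np.abs(P[:,0]-x)<.005)&(np.abs(P[:,1])<.075)&(h>.015)&(h<.06); print(round(x,2),P[m,1].min().round(4),P[m,1].max().round(4),end=' ; ')
E
```

```text
t: 17.5
tcp_pos: [0.439, 0.0013, 0.0825]
tool_rot: [1.0, 0.014, -0.0, -0.0]
force: [-0.0, -0.5, -4.0]
finger_gap: 0.535
gripper_force: 62.4
0.55 -0.0471 0.0573 ; Traceback (most recent call last):
  File "<stdin>", line 4, in <module>
    return umr_minimum(a, axis, None, out, keepdims, initial, where)
ValueError: zero-size array to reduction operation minimum which has no identity
```

View pics/w6.png

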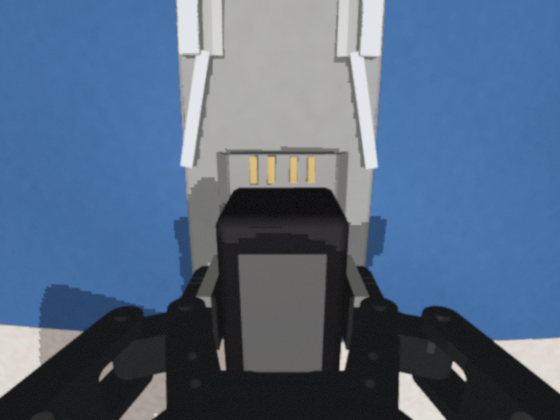

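The pack sits centred over the open deck, with its foot edges at x=218/347 between the guide ends at 187/371.

```bash
python3 -m crank '[{"dp":[0,0,-0.3],"angular":[0,0,0]},{"dp":[0,0,-0.25],"angular":[0,0,0]},{"dp":[0,0,-0.08],"angular":[0,0,0]},{"dp":[0,0,0],"angular":[0,0,0]},{"dp":[0,0,0],"angular":[0,0,0]}]'
python3 -m crank '[{"dp":[0,0,-0.04],"angular":[0,0,0]},{"dp":[0,0,0],"angular":[0,0,0]},{"dp":[0,0,0],"angular":[0,0,0]}]'
```

```text
t: 18.05
tcp_pos: [0.4392, 0.0013, 0.0634]
tool_rot: [1.0, 0.014, -0.0, -0.0]
force: [-0.5, 0.1, -3.2]
finger_gap: 0.529
gripper_force: 62.5
t: 18.35
tcp_pos: [0.4394, 0.0012, 0.0624]
tool_rot: [1.0, 0.014, 0.0, 0.0]
force: [-0.5, 0.0, -3.8]
finger_gap: 0.53
gripper_force: 62.5
```

```bash
python3 -m crank '[{"dp":[0,0,-0.03],"angular":[0,0,0]},{"dp":[0,0,0],"angular":[0,0,0]},{"dp":[0,0,0],"angular":[0,0,0]}]'
python3 -m crank '[{"dp":[0,0,-0.03],"angular":[0,0,0]},{"dp":[0,0,0],"angular":[0,0,0]},{"dp":[0,0,0],"angular":[0,0,0]}]'
```

```text
t: 18.65
tcp_pos: [0.4394, 0.0012, 0.0616]
tool_rot: [1.0, 0.014, 0.0, 0.0]
force: [-0.4, -0.6, 0.0]
finger_gap: 0.528
gripper_force: 62.8
t: 18.95
tcp_pos: [0.4394, 0.0012, 0.0616]
tool_rot: [1.0, 0.014, 0.001, 0.0]
force: [-2.1, -0.6, 10.9]
finger_gap: 0.53
gripper_force: 64.3
```

```bash
python3 -m crank '[{"dp":[0.1,0.02,0.025],"angular":[0,0,0]},{"dp":[0.25,0.01,0],"angular":[0,0,0]},{"dp":[0.25,0.01,0],"angular":[0,0,0]},{"dp":[0.25,0.01,0],"angular":[0,0,0]},{"dp":[0.25,0.01,0],"angular":[0,0,0]},{"dp":[0.25,0.01,0],"angular":[0,0,0]},{"dp":[0.25,0.01,0],"angular":[0,0,0]},{"dp":[0,0,0],"angular":[0,0,0]}]'
```

```text
t: 19.75
tcp_pos: [0.4886, 0.0036, 0.0616]
tool_rot: [1.0, 0.014, 0.001, 0.0]
force: [0.6, 1.7, 4.0]
finger_gap: 0.528
gripper_force: 63.7
```

```bash
python3 -m crank '[{"dp":[0.2,0.005,0],"angular":[0,0,0]},{"dp":[0.2,0.005,0],"angular":[0,0,0]},{"dp":[0.2,0.005,0],"angular":[0,0,0]},{"dp":[0,0,0],"angular":[0,0,0]}]'
```

```text
t: 20.15
tcp_pos: [0.5056, 0.0042, 0.0616]
tool_rot: [1.0, 0.014, 0.0, -0.0]
force: [-1.1, 0.4, 4.6]
finger_gap: 0.529
gripper_force: 63.9
```

```bash
python3 -m crank '[{"dp":[0.2,0.005,0],"angular":[0,0,0]},{"dp":[0.2,0.005,0],"angular":[0,0,0]},{"dp":[0.2,0.005,0],"angular":[0,0,0]},{"dp":[0.2,0.005,0],"angular":[0,0,0]},{"dp":[0.2,0.005,0],"angular":[0,0,0]},{"dp":[0.2,0.005,0],"angular":[0,0,0]},{"dp":[0,0,0],"angular":[0,0,0]}]'
```

```text
t: 20.85
tcp_pos: [0.5357, 0.0057, 0.062]
tool_rot: [1.0, 0.015, -0.006, -0.001]
force: [-13.3, -1.0, 18.4]
finger_gap: 0.532
gripper_force: 64.9
```

```bash
python3 -m crank '[{"dp":[0.15,0.005,0],"angular":[0,0,0]},{"dp":[0.15,0.005,0],"angular":[0,0,0]},{"dp":[0,0,0],"angular":[0,0,0]},{"dp":[0,0,0],"angular":[0,0,0]}]'
```

```text
t: 21.25
tcp_pos: [0.5449, 0.006, 0.0619]
tool_rot: [1.0, 0.015, -0.006, -0.001]
force: [-10.5, -0.5, 15.9]
finger_gap: 0.531
gripper_force: 64.7
```

```bash
python3 -m crank '[{"dp":[0.15,0.005,0],"angular":[0,0,0]},{"dp":[0.15,0.005,0],"angular":[0,0,0]},{"dp":[0,0,0],"angular":[0,0,0]}]'
python3 -m crank '[{"dp":[0.15,0.005,0],"angular":[0,0,0]},{"dp":[0,0,0],"angular":[0,0,0]},{"dp":[0,0,0],"angular":[0,0,0]}]'
```

```text
t: 21.55
tcp_pos: [0.5534, 0.0062, 0.062]
tool_rot: [1.0, 0.015, -0.006, -0.001]
force: [-13.3, -0.8, 16.9]
finger_gap: 0.527
gripper_force: 64.9
t: 21.85
tcp_pos: [0.5558, 0.0064, 0.062]
tool_rot: [1.0, 0.015, -0.008, -0.001]
force: [-17.3, -2.5, 21.1]
finger_gap: 0.53
gripper_force: 65.5
```

```bash
python3 -m crank '[{"dp":[0.12,0.005,0],"angular":[0,0,0]},{"dp":[0,0,0],"angular":[0,0,0]},{"dp":[0,0,0],"angular":[0,0,0]}]'
python3 -m crank '[{"dp":[0.1,0.005,0],"angular":[0,0,0]},{"dp":[0,0,0],"angular":[0,0,0]},{"dp":[0,0,0],"angular":[0,0,0]}]'
```

```text
t: 22.15
tcp_pos: [0.5559, 0.0065, 0.0619]
tool_rot: [1.0, 0.015, -0.012, -0.001]
force: [-22.9, -4.5, 25.2]
finger_gap: 0.532
gripper_force: 66.3
t: 22.45
tcp_pos: [0.556, 0.0066, 0.0617]
tool_rot: [1.0, 0.015, -0.016, -0.001]
force: [-26.5, -6.9, 29.6]
finger_gap: 0.529
gripper_force: 66.9
```

```bash
python3 -m crank '[{"dp":[-0.25,-0.01,0],"angular":[0,0,0]},{"dp":[-0.2,0,0.02],"angular":[0,0,0]},{"dp":[0,0,0],"angular":[0,0,0]}]'
python3 -m crank '[{"dp":[0,0,0],"angular":[0,0,0]},{"dp":[0,0,0],"angular":[0,0,0]},{"dp":[0,0,0],"angular":[0,0,0]},{"dp":[0,0,0],"angular":[0,0,0]},{"dp":[0,0,0],"angular":[0,0,0]}]' 0
python3 - <<'E'
from h import *
from station import vision
P,C=cloud(vision.snapshot("side"));h=P[:,2]
m=box(P,(.545,.006),.08)&(h>.072)&(h<.085)&(P[:,0]<.62);print(rect(P[m]))
m=box(P,(.648,.008),.018)&(C.max(1)<60)&(h>.03);print("pad z",np.nanmedian(h[m]))
E
```

```text
t: 22.75
tcp_pos: [0.5538, 0.0062, 0.0616]
tool_rot: [1.0, 0.014, -0.003, -0.001]
force: [-5.9, -0.0, 7.6]
finger_gap: 0.53
gripper_force: 64.0
t: 23.25
tcp_pos: [0.5574, 0.0056, 0.0618]
tool_rot: [1.0, 0.014, 0.0, 0.0]
force: [-0.2, 0.4, -0.4]
finger_gap: 1.0
gripper_force: 0.0
(array([542.6,   8.6]), array([ 66.7, 106.1]), -77.47, 471)
pad z 0.04350370374626589
```

```bash
python3 -m crank '[{"dp":[0,0,0.5],"angular":[0,0,0]},{"dp":[0,0,1],"angular":[0,0,0]},{"dp":[0,0,1],"angular":[0,0,0]},{"dp":[0,0,1],"angular":[0,0,0]},{"dp":[-0.5,0,1],"angular":[0,0,0]},{"dp":[-1,0,1],"angular":[0,0,0]},{"dp":[-0.5,0,0.5],"angular":[0,0,0]},{"dp":[0,0,0],"angular":[0,0,0]},{"dp":[0,0,0],"angular":[0,0,0]},{"dp":[0,0,0],"angular":[0,0,0]}]'
python3 - <<'E'
from h import *
from station import vision
d=vision.snapshot("side");w,T=wrist();cv2.imwrite("pics/w7.png",w["image"])
for P,C in(cloud(d),cloud(w,T)):
    h=P[:,2];m=box(P,(.55,.006),.06)&(h>.072)&(h<.085);print(rect(P[m]))
    m=box(P,(.648,.008),.018)&(C.max(1)<70)&(h>.03);print("pad",rect(P[m]),np.nanmedian(h[m]))
E
```

```text
t: 24.3
tcp_pos: [0.4975, 0.0056, 0.2409]
tool_rot: [1.0, 0.014, -0.0, -0.0]
force: [0.9, -0.6, 0.6]
finger_gap: 1.0
gripper_force: 0.0
(array([549.9,   8.2]), array([47. , 75.5]), 1.42, 595)
pad (array([645.5,   8.8]), array([30., 34.]), 88.7, 160) 0.04356093838788788
(array([550.7,   5.7]), array([46.2, 75. ]), 1.69, 5191)
pad (array([642.6,   7.9]), array([20.9, 35.7]), -88.47, 981) 0.04472967251665749
```

View pics/w7.png

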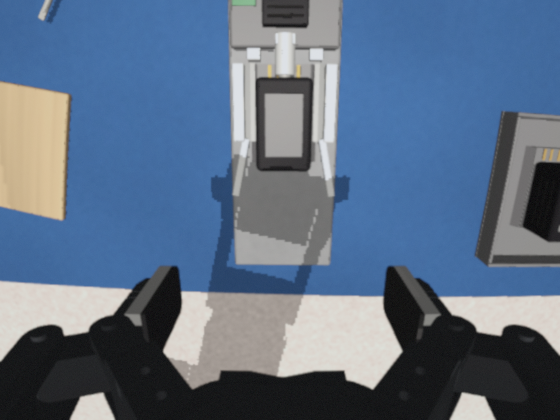

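The fresh pack at (285,123) is home in the station: its block is at x 549.9 mm in the side view, against 550.1 mm when the first pack was latched, and the pad is up. The used pack is in the tray, and the robot is touching nothing.

```bash
python3 -c "
from station import order;print(order.sign_off())"
```

```text
the job is handed in; nothing more can be done
None
```

The job is handed in: the used pack lies flat in the tray, and the fresh pack is latched fully home in the station (within 1 mm of the first pack's latched position, catch pad up), with the gripper open and clear after about 24 s of the 69 s allowed.

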